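Load the bench dispenser from the roll rack in reverse order

ROBOT

A 7-joint arm with a two-finger parallel gripper is mounted at the origin on a cart in front of the work surface, level with it; the furniture and walls round the work are solid. World frame = base frame: x ahead of the robot, y to its left, z up, the work surface at z = 0. Lengths are in m, angles in rad, forces in N, time in s.
With the tool pointing down it reaches from about 0.4 to 0.85 m from the base axis. Payload 10.4 kg.
Tool frame: the origin (TCP) lies between the finger pads; the fingertips stand ahead of it and the grasp point (between the pads) lies 3 mm ahead of it (r.tips_ahead is the z of the fingertips in the tool frame, in m); z points along the fingers, y is the line along which they close (so a half turn about z gives the same grasp; the last joint's range is limited). The gripper opens to 87 mm and grips with 3 to 60 N. Pads are 19 mm wide; open, the fingers measure 117 mm over their backs; the gripper's body (75 mm by 190 mm) begins 51 mm behind the grasp point.
Start: joints at [-1.258, 0.332, -0.065, 1.46, 0.022, 1.35, -0.088], TCP at [0.206, 0.59, 0.223] pointing down, gripper open.
Joint ranges: [-2.6, 2.6], [-0.5, 2.12], [-1.47, 1.34], [0.16, 2.42], [-1.27, 4.41], [0.06, 2.06], [-2.6, 2.6]. Speed limits (rad/s): [2.22, 2.22, 2.79, 2.79, 3.14, 3.14, 3.14].

INTERFACE

Orientations are given as a unit quaternion [x, y, z, w].
In Python, from bench import telemetry, camera, get_calibration, r gives the robot as it stands.
- The arm moves only by the tool drive_tool, never from a script. Its argument "series" is one flat list of numbers, 7 for each row, row after row: the turn, a rotation vector about the tool's x, y, z in units of 5 degrees (1.0 is 5 degrees), then the shift along the tool's x, y, z in units of 40 mm (1.0 is 40 mm), then the opening, from -1 (shut) to 1 (fully open). A call has 1 to 10 rows; each row is the pose to reach, as a shift and turn from the pose commanded when the call began, along the tool's axes at that moment; what a row does not reach only later rows make up. A row lasts 1/12 s, in which the tool goes at most 41.7 mm and 7.16 degrees, less where a joint would pass 70% of its speed; a pose out of reach is approached as far as the arm can. A call with a gripper value outside its range is refused whole. The fingers move at their own pace and stop on an object; "grip_force" is the grip in N (left out, the last holds). Time passes only in rows, so rows that repeat a pose let the fingers close. It gives the time, the measured TCP pose, the force, the opening and the grip force at its end, in the units of the state.
- telemetry.read_state(): the state, without advancing time (a new reading comes with each control period).
- camera(name): name is "side" or "top"; returns the picture (400x640x3 uint8, red, green, blue); there is no depth.
- get_calibration(name): a dict with "fovy" (degrees; the focal length in pixels is half the picture's height over the tangent of half this angle, whatever the lens; pixels are square), "cx", "cy" (the principal point, pixels), "xyz" and "rotation" of the camera in the world. Camera axes: x right, y up, looking along -z (the intrinsics and any distortion apply to the point x, -y, -z); pixel columns grow to the right and rows downward; lengths in m; the calibration is good to about 2 mm. A picture is of the moment at which its call begins. get_calibration takes no time and is no camera call.
- r.close_job(): hands the job in; it is judged then, once.
The state is a dict: "time": time; "joint_positions": joint angles; "joint_vel": joint speeds; "joint_torque": joint torques, N m; "ee_pos": TCP position; "eef_rot": TCP orientation; "ft_force": force on the tool from outside, world axes, zero at the start; "torque": the same for the moment, N m; "width": finger opening in m; "grip_force": force on a finger pad.
Only numpy, scipy, OpenCV 4.12 (cv2) and the standard library are available. Lean on these libraries where they do the work, as an engineer would, in place of code of your own. Each camera call takes 0.05 s, during which the arm holds its last target. There are 200 camera calls.

TASK

Move the row of four rolls from the wooden rack to the grey bench dispenser, in reverse order: the packer tears off from the far side, so the roll that comes first at your end must come first at the tear bar. Work one at a time from your end of the rack: the roll nearest you goes into the slots next to the tear bar, the next roll into the slots before that, and so on, each axle resting across both side plates and right down in its pair of slots. Leave the rolls still waiting in their places, and do not push away or knock over the glue stick, tape measure and marker that are about.

Things in the scene. Friction and masses are not known exactly. Their poses are not given: they have to be found in the camera images.
- roll_narrow: The narrowest and largest roll: brown paper tape, 58 mm in diameter, 18 mm wide, fixed on a bare steel axle 8 mm thick, with black knobs 17 mm thick at the axle's ends, 58 to 65 mm from its middle. One rigid piece, about 0.1 kg. Origin: middle of the axle, y along it; in a rack 44 mm above the table. Grasp from above by the two flat faces, above the axle. Starts at any place in the row.
- roll_wide: The widest roll: white paper labels, 53 mm in diameter, 36 mm wide, fixed on a bare steel axle 8 mm thick, with black knobs 17 mm thick at the axle's ends, 58 to 65 mm from its middle. One rigid piece, about 0.1 kg. Origin: middle of the axle, y along it; in a rack 44 mm above the table. Grasp from above by the two flat faces, above the axle. Starts at any place in the row.
- roll_middle: The smaller of the two brown rolls: brown paper tape, 48 mm in diameter, 28 mm wide, fixed on a bare steel axle 8 mm thick, with black knobs 17 mm thick at the axle's ends, 58 to 65 mm from its middle. One rigid piece, about 0.1 kg. Origin: middle of the axle, y along it; in a rack 44 mm above the table. Grasp from above by the two flat faces, above the axle. Starts at any place in the row.
- roll_small: The roll of smallest diameter: white paper labels, 43 mm in diameter, 32 mm wide, fixed on a bare steel axle 8 mm thick, with black knobs 17 mm thick at the axle's ends, 58 to 65 mm from its middle. One rigid piece, about 0.1 kg. Origin: middle of the axle, y along it; in a rack 44 mm above the table. Grasp from above by the two flat faces, above the axle. Starts at any place in the row.
- roll_rack: Wooden rack where the rolls start, fixed; two plywood side plates 8 mm thick, inner faces at y = -45 and 45 mm, 62 mm tall, x -114 to 114. Four pairs of open slots at x = -90 (the robot's end), -30, 30, 90 mm, just like the dispenser's; the knobs leave an axle 5 mm play along y. Origin: centre of its foot, on the table; x along the row away from the robot (within 0.2 rad), z up.
- dispenser: Grey steel dispenser, empty, fixed, left or right of the rack. Side plates: inner faces y = -45, 45 mm, 5 thick, 62 tall. Slot pairs at x = -90, -30, 30, 90 (next to the tear bar, x = 143, top 50 mm up): 10 wide, bottom 40 mm up, flared to 26 in the top 10 mm; an axle home lies 44 mm up. Play along y 8 mm. Origin on the table, mid-row, x along the row away from the robot (within 0.2 rad), z up.
- glue_stick: Yellow glue stick standing upright, 29 mm thick, 94 mm tall, loose, to be left alone. Origin: centre of its foot, z up.
- tape_measure: Yellow tape measure standing on edge, 38 x 68 x 62 mm, loose, to be left alone. Origin: centre of its underside, z up.
- marker_black: White marker pen with a black cap lying down, 137 mm long along its y, 16 mm thick, loose, to be left alone. Origin: centre of its underside.

How it is judged:
On the way, in this order (a step that is already met when the one before it is completed fails the run):
1. the roll nearest the robot on the wooden rack lies in the slots next to the tear bar, while the second waits in its place in the rack (((x of roll_narrow in the frame of dispenser between 0.084 and 0.096 m and y of roll_narrow in the frame of dispenser between -0.012 and 0.012 m and z of roll_narrow in the frame of dispenser below 0.048 m) or (x of roll_wide in the frame of dispenser between 0.084 and 0.096 m and y of roll_wide in the frame of dispenser between -0.012 and 0.012 m and z of roll_wide in the frame of dispenser below 0.048 m) or (x of roll_middle in the frame of dispenser between 0.084 and 0.096 m and y of roll_middle in the frame of dispenser between -0.012 and 0.012 m and z of roll_middle in the frame of dispenser below 0.048 m) or (x of roll_small in the frame of dispenser between 0.084 and 0.096 m and y of roll_small in the frame of dispenser between -0.012 and 0.012 m and z of roll_small in the frame of dispenser below 0.048 m)) and ((x of roll_narrow in the frame of roll_rack between -0.036 and -0.024 m and y of roll_narrow in the frame of roll_rack between -0.012 and 0.012 m and z of roll_narrow in the frame of roll_rack below 0.048 m) or (x of roll_wide in the frame of roll_rack between -0.036 and -0.024 m and y of roll_wide in the frame of roll_rack between -0.012 and 0.012 m and z of roll_wide in the frame of roll_rack below 0.048 m) or (x of roll_middle in the frame of roll_rack between -0.036 and -0.024 m and y of roll_middle in the frame of roll_rack between -0.012 and 0.012 m and z of roll_middle in the frame of roll_rack below 0.048 m) or (x of roll_small in the frame of roll_rack between -0.036 and -0.024 m and y of roll_small in the frame of roll_rack between -0.012 and 0.012 m and z of roll_small in the frame of roll_rack below 0.048 m))), for 0.2 s.
2. the next roll lies in the second slots from the tear bar, while the third waits in its place in the rack (((x of roll_narrow in the frame of dispenser between 0.024 and 0.036 m and y of roll_narrow in the frame of dispenser between -0.012 and 0.012 m and z of roll_narrow in the frame of dispenser below 0.048 m) or (x of roll_wide in the frame of dispenser between 0.024 and 0.036 m and y of roll_wide in the frame of dispenser between -0.012 and 0.012 m and z of roll_wide in the frame of dispenser below 0.048 m) or (x of roll_middle in the frame of dispenser between 0.024 and 0.036 m and y of roll_middle in the frame of dispenser between -0.012 and 0.012 m and z of roll_middle in the frame of dispenser below 0.048 m) or (x of roll_small in the frame of dispenser between 0.024 and 0.036 m and y of roll_small in the frame of dispenser between -0.012 and 0.012 m and z of roll_small in the frame of dispenser below 0.048 m)) and ((x of roll_narrow in the frame of roll_rack between 0.024 and 0.036 m and y of roll_narrow in the frame of roll_rack between -0.012 and 0.012 m and z of roll_narrow in the frame of roll_rack below 0.048 m) or (x of roll_wide in the frame of roll_rack between 0.024 and 0.036 m and y of roll_wide in the frame of roll_rack between -0.012 and 0.012 m and z of roll_wide in the frame of roll_rack below 0.048 m) or (x of roll_middle in the frame of roll_rack between 0.024 and 0.036 m and y of roll_middle in the frame of roll_rack between -0.012 and 0.012 m and z of roll_middle in the frame of roll_rack below 0.048 m) or (x of roll_small in the frame of roll_rack between 0.024 and 0.036 m and y of roll_small in the frame of roll_rack between -0.012 and 0.012 m and z of roll_small in the frame of roll_rack below 0.048 m))), for 0.2 s.
3. the next roll lies in the third slots from the tear bar, while the last waits in its place in the rack (((x of roll_narrow in the frame of dispenser between -0.036 and -0.024 m and y of roll_narrow in the frame of dispenser between -0.012 and 0.012 m and z of roll_narrow in the frame of dispenser below 0.048 m) or (x of roll_wide in the frame of dispenser between -0.036 and -0.024 m and y of roll_wide in the frame of dispenser between -0.012 and 0.012 m and z of roll_wide in the frame of dispenser below 0.048 m) or (x of roll_middle in the frame of dispenser between -0.036 and -0.024 m and y of roll_middle in the frame of dispenser between -0.012 and 0.012 m and z of roll_middle in the frame of dispenser below 0.048 m) or (x of roll_small in the frame of dispenser between -0.036 and -0.024 m and y of roll_small in the frame of dispenser between -0.012 and 0.012 m and z of roll_small in the frame of dispenser below 0.048 m)) and ((x of roll_narrow in the frame of roll_rack between 0.084 and 0.096 m and y of roll_narrow in the frame of roll_rack between -0.012 and 0.012 m and z of roll_narrow in the frame of roll_rack below 0.048 m) or (x of roll_wide in the frame of roll_rack between 0.084 and 0.096 m and y of roll_wide in the frame of roll_rack between -0.012 and 0.012 m and z of roll_wide in the frame of roll_rack below 0.048 m) or (x of roll_middle in the frame of roll_rack between 0.084 and 0.096 m and y of roll_middle in the frame of roll_rack between -0.012 and 0.012 m and z of roll_middle in the frame of roll_rack below 0.048 m) or (x of roll_small in the frame of roll_rack between 0.084 and 0.096 m and y of roll_small in the frame of roll_rack between -0.012 and 0.012 m and z of roll_small in the frame of roll_rack below 0.048 m))), for 0.2 s.
4. the last roll lies in the slots farthest from the tear bar (((x of roll_narrow in the frame of dispenser between -0.096 and -0.084 m and y of roll_narrow in the frame of dispenser between -0.012 and 0.012 m and z of roll_narrow in the frame of dispenser below 0.048 m) or (x of roll_wide in the frame of dispenser between -0.096 and -0.084 m and y of roll_wide in the frame of dispenser between -0.012 and 0.012 m and z of roll_wide in the frame of dispenser below 0.048 m) or (x of roll_middle in the frame of dispenser between -0.096 and -0.084 m and y of roll_middle in the frame of dispenser between -0.012 and 0.012 m and z of roll_middle in the frame of dispenser below 0.048 m) or (x of roll_small in the frame of dispenser between -0.096 and -0.084 m and y of roll_small in the frame of dispenser between -0.012 and 0.012 m and z of roll_small in the frame of dispenser below 0.048 m))), for 0.2 s.
At the end, for the whole second after the job is handed in: Each of the dispenser's four pairs of slots holds a roll: axle within 6 mm of the slot along the row, its middle within 12 mm of midway between the plates and 40 to 48 mm above the table, square to the plates within 0.06 rad; all released and at rest ((x of roll_narrow in the frame of dispenser between -0.096 and -0.084 m or x of roll_wide in the frame of dispenser between -0.096 and -0.084 m or x of roll_middle in the frame of dispenser between -0.096 and -0.084 m or x of roll_small in the frame of dispenser between -0.096 and -0.084 m) and (x of roll_narrow in the frame of dispenser between -0.036 and -0.024 m or x of roll_wide in the frame of dispenser between -0.036 and -0.024 m or x of roll_middle in the frame of dispenser between -0.036 and -0.024 m or x of roll_small in the frame of dispenser between -0.036 and -0.024 m) and (x of roll_narrow in the frame of dispenser between 0.024 and 0.036 m or x of roll_wide in the frame of dispenser between 0.024 and 0.036 m or x of roll_middle in the frame of dispenser between 0.024 and 0.036 m or x of roll_small in the frame of dispenser between 0.024 and 0.036 m) and (x of roll_narrow in the frame of dispenser between 0.084 and 0.096 m or x of roll_wide in the frame of dispenser between 0.084 and 0.096 m or x of roll_middle in the frame of dispenser between 0.084 and 0.096 m or x of roll_small in the frame of dispenser between 0.084 and 0.096 m) and y of roll_narrow in the frame of dispenser between -0.012 and 0.012 m and z of roll_narrow in the frame of dispenser between 0.04 and 0.048 m and angle between the y axis of each of roll_narrow, roll_wide, roll_middle, roll_small and the y axis of dispenser, either way round below 0.06 rad and linear speed of each of roll_narrow, roll_wide, roll_middle, roll_small below 0.02 m/s and angular speed of each of roll_narrow, roll_wide, roll_middle, roll_small below 0.3 rad/s and contact force between each of roll_narrow, roll_wide, roll_middle, roll_small and the fingers below 0.2 N and y of roll_wide in the frame of dispenser between -0.012 and 0.012 m and z of roll_wide in the frame of dispenser between 0.04 and 0.048 m and y of roll_middle in the frame of dispenser between -0.012 and 0.012 m and z of roll_middle in the frame of dispenser between 0.04 and 0.048 m and y of roll_small in the frame of dispenser between -0.012 and 0.012 m and z of roll_small in the frame of dispenser between 0.04 and 0.048 m); the robot touches nothing.
It fails at once if the glue stick, tape measure or marker is pushed more than 30 mm from its place (distance of any of glue_stick, tape_measure, marker_black from where it was at the start of the episode above 0.03 m).
It fails at once if the glue stick or tape measure is knocked over (angle between any of glue_stick, tape_measure's own z axis and vertical above 0.5 rad).
It also fails if it takes over 96 s, if anything falls off the work surface, if the arm or the gripper's body presses on something with over 40 N, if the wrist force passes 120 N, or if a joint passes its speed limit or range.

## Working session

There is one attempt and no reset: what is moved stays moved. The work goes in short steps, Python scripts to look and compute and a tool call to move; the robot and the scene stay as the last step left them, time stands still between calls to the robot, and variables do not carry over. Pictures are saved under pics/ and viewed, at most 14 in all, crops included, and the job is handed in when it is done.

Besides the shell and the picture viewer there is one more tool, called after "Emit:" by a JSON object that holds its "op" and its "data", one argument or row to a line. drive_tool: Moves the arm, as the interface text tells. Its arguments: {"type":"object","properties":{"series":{"type":"array"},"grip_force":{"type":"number"}},"required":["series"]}

```bash
ls; mkdir -p pics
python3 - <<'E'
from bench import telemetry,camera,get_calibration,r
import cv2
for n in("side","top"):
    print(n,get_calibration(n)); cv2.imwrite(f"pics/{n}0.png",camera(n)[:,:,::-1])
s=telemetry.read_state();print(s,r.tips_ahead)
E
```

```text
pics
side {'fovy': 51.75777871091518, 'cx': 313.4351809025081, 'cy': 196.34857998453634, 'xyz': array([0.31999179, 0.50029628, 0.64051385]), 'rotation': array([-0.07442555,  0.4471044 ,  0.87784417, -0.15475175])}
top {'fovy': 45.97328638145699, 'cx': 315.6993562382754, 'cy': 200.10914577005707, 'xyz': array([ 0.47403005, -0.23045037,  0.91433195]), 'rotation': array([-0.03746696,  0.04460978,  0.71227005, -0.69948379])}
{'time': 0.1, 'joint_positions': array([-1.25762197,  0.33285337, -0.06472345,  1.46083035,  0.02158152,
        1.34989626, -0.08847562]), 'joint_vel': array([-7.73104108e-04, -1.83602226e-03,  7.42159570e-04, -2.95636474e-04,
       -1.31914340e-03,  2.41960227e-04,  4.03043437e-05]), 'joint_torque': array([ 1.53388533e-03, -6.24543571e+01,  2.44122301e-02, -3.90710843e+01,
       -6.13303087e-02,  3.66440392e-02,  1.15888338e-04]), 'ee_pos': array([0.20581033, 0.58978567, 0.22221852]), 'eef_rot': array([ 1.67069435e-01,  9.85944920e-01, -6.39712611e-04, -9.28812144e-05]), 'ft_force': array([-0.75070163,  0.05760577,  0.43037033]), 'torque': array([-0.01174933, -0.01985123,  0.01346988]), 'grip_force': 0.0, 'width': 0.08702732587958209} 0.022
```

View pics/top0.png

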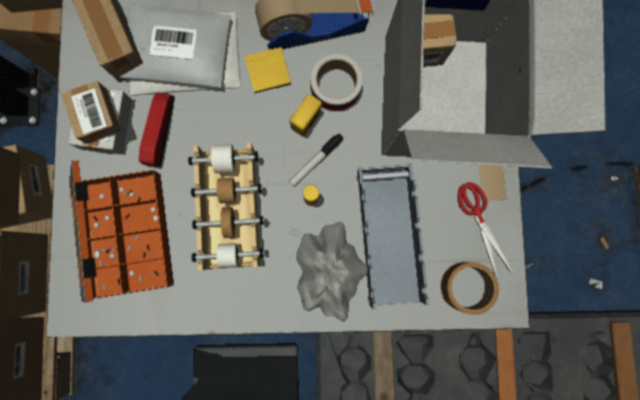

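View pics/side0.png

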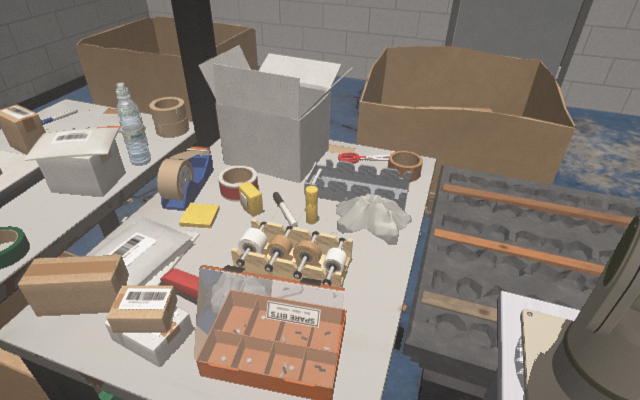

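The top view shows the rack at px (193–262, 145–270) with 4 rolls (near roll at row 255, far at 158). The dispenser is at (360–425, 165–305) with its tear bar at the top. The glue stick is at (312,195), the marker at (317,160) and the tape measure at (306,114). I'll zoom in on the rack and dispenser.

```bash
cat > h.py <<'E'
import numpy as np
from scipy.spatial.transform import Rotation as R
from bench import telemetry,camera,get_calibration
def px2w(n,u,v,z):
    c=get_calibration(n);f=200/np.tan(np.radians(c['fovy']/2))
    d=R.from_quat(c['rotation']).apply([(u-c['cx'])/f,-(v-c['cy'])/f,-1]);p=np.array(c['xyz'])
    return p+d*(z-p[2])/d[2]
def w2px(n,P):
    c=get_calibration(n);f=200/np.tan(np.radians(c['fovy']/2))
    q=R.from_quat(c['rotation']).inv().apply(np.atleast_2d(P)-c['xyz'])
    return np.c_[c['cx']-f*q[:,0]/q[:,2],c['cy']+f*q[:,1]/q[:,2]]
E
python3 - <<'E'
from h import *;import cv2
im=cv2.imread('pics/top0.png')
a=im[135:285,185:275];b=im[155:315,350:435]
cv2.imwrite('pics/a.png',cv2.resize(np.hstack([im[140:280,180:280],im[165:305,350:430] ]),None,fx=4,fy=4,interpolation=cv2.INTER_CUBIC))
for z in(0,.062):print([px2w('top',u,v,z).round(3) for u,v in((360,170),(425,305),(195,148),(262,268))])
E
```

```text
[array([ 0.639, -0.329,  0.   ]), array([ 0.376, -0.445,  0.   ]), array([ 0.688, -0.004,  0.   ]), array([ 0.451, -0.135,  0.   ])]
[array([ 0.628, -0.322,  0.062]), array([ 0.382, -0.431,  0.062]), array([ 0.674, -0.02 ,  0.062]), array([ 0.453, -0.142,  0.062])]
```

View pics/a.png

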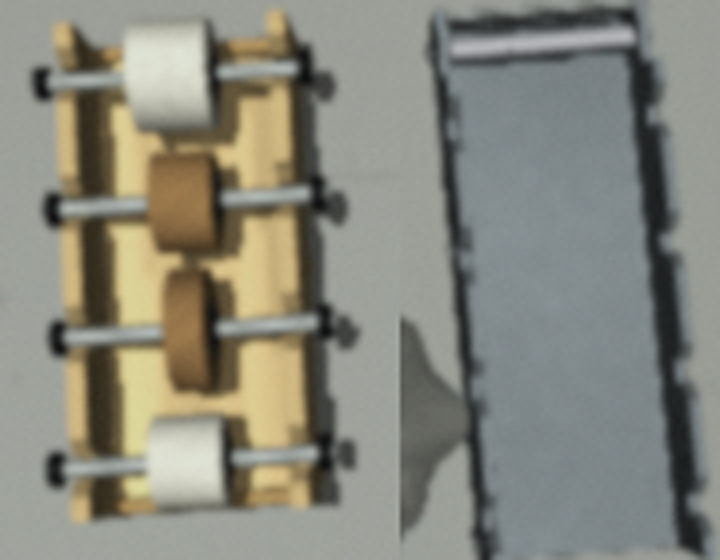

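```bash
cat > fit.py <<'E'
from h import *;import cv2
from scipy.optimize import least_squares
def T(p,L): L=np.array(L,float);c,s=np.cos(p[2]),np.sin(p[2]);return np.c_[p[0]+c*L[:,0]-s*L[:,1],p[1]+s*L[:,0]+c*L[:,1],L[:,2]]
def fit(L,U,x0):
    s=least_squares(lambda p:(w2px('top',T(p,L))-U).ravel(),x0,loss='soft_l1');return s.x,s.fun.reshape(-1,2)
X=[.09,.03,-.03,-.09]
KL=np.array([(42,84),(52,209),(58,338),(56,469)])/4+[180,140];KR=np.array([(305,64),(317,190),(327,320),(326,452)])/4+[180,140]
mid=(KL+KR)/2   # knob pair middle
pr,e=fit([(x,0,.044) for x in X],mid,[.56,-.08,0]);print('rack',pr,'\n',e.round(1))
LW=[px2w('top',*k,.044) for k in KL];RW=[px2w('top',*k,.044) for k in KR]
print('knob dist',[np.linalg.norm(a-b).round(4) for a,b in zip(LW,RW)],'axle yaw',[np.arctan2(-(a-b)[0],(a-b)[1]).round(3) for a,b in zip(LW,RW)])
D=np.array([(452,47),(632,37),(655,110),(668,240),(683,373),(697,506)])-[400,0];D=D/4+[350,165]
pd,e=fit([(.143,.045,.05),(.143,-.045,.05)]+[(x,-.0475,.06) for x in X],D,[.5,-.38,0]);print('disp',pd,'\n',e.round(1))
if __name__=='__main__':
    im=cv2.imread('pics/top0.png');s=6;B=cv2.resize(im,None,fx=s,fy=s,interpolation=cv2.INTER_CUBIC)
    def line(p,a,b,col):
        q=(w2px('top',T(p,[a,b]))*s+s/2-.5).astype(int);cv2.line(B,q[0].tolist(),q[1].tolist(),col,1)
    for p,t in((pr,.008),(pd,.005)):
        for y in(.045,.045+t,-.045,-.045-t):line(p,(-.114,y,.062),(.114,y,.062),(0,0,255))
        for x in X:
            for y in (.0475,-.0475):
                for d in(-.013,.013):line(p,(x+d,y-.004,.062),(x+d,y+.004,.062),(255,0,255))
            line(p,(x,-.0475,.044),(x,.0475,.044),(0,255,0))
    line(pd,(.143,-.045,.05),(.143,.045,.05),(255,255,0))
    a=B[145*s:275*s,188*s:268*s];b=B[160*s:310*s,353*s:433*s]
    h=max(a.shape[0],b.shape[0]);a=cv2.copyMakeBorder(a,0,h-a.shape[0],0,0,0)
    o=np.hstack([a,b]);cv2.imwrite('pics/o.png',cv2.resize(o,None,fx=600/h,fy=600/h,interpolation=cv2.INTER_AREA))
E
python3 fit.py
```

```text
rack [ 0.56718553 -0.07440483  0.04930223] 
 [[ 0.7 -0. ]
 [-0.6  0.2]
 [-1.1  0. ]
 [ 0.8 -0.2]]
knob dist [np.float64(0.1232), np.float64(0.1232), np.float64(0.124), np.float64(0.1234)] axle yaw [np.float64(0.061), np.float64(0.055), np.float64(0.049), np.float64(0.044)]
disp [ 0.49090795 -0.37823219  0.06480097] 
 [[-2.8 -7.3]
 [ 0.2 -8.6]
 [ 0.   0.4]
 [ 0.3  0.5]
 [ 0.1  0.4]
 [ 0.3  0.9]]
```

View pics/o.png

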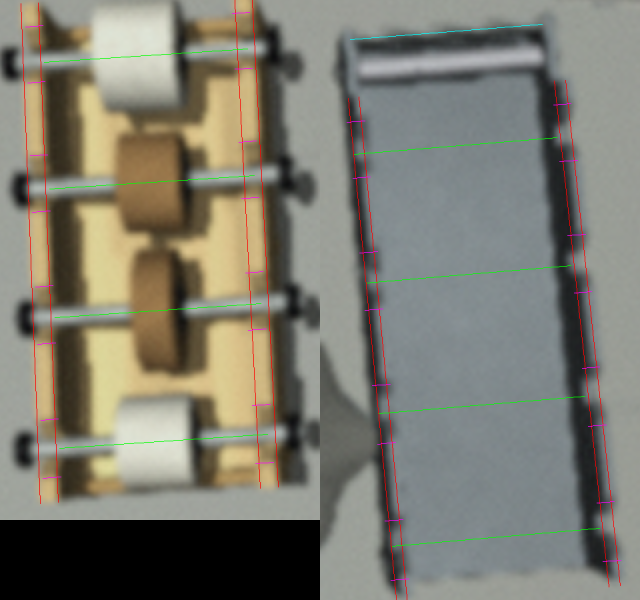

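The rack fits well (knob distance 123 mm as it must be). The dispenser's tear bar disagrees with its slots by about 8 px, so I'll check with the side view.

Run:
```python
from fit import *
im=cv2.imread('pics/side0.png');s=6
def crop(draw):
    B=cv2.resize(im,None,fx=s,fy=s,interpolation=cv2.INTER_CUBIC)
    if draw:
        def pl(P):cv2.polylines(B,[np.round(w2px('side',T(pd,P))*s+s/2).astype(int)],False,(0,0,255),1)
        for y,st in((.05,1),(-.045,1)):
            pr_=[(-.114,y,0),(-.114,y,.062)]
            for x in(-.09,-.03,.03,.09):pr_+=[(x-.013,y,.062),(x-.005,y,.052),(x-.005,y,.04),(x+.005,y,.04),(x+.005,y,.052),(x+.013,y,.062)]
            pl(pr_+[(.114,y,.062),(.114,y,0)])
        pl([(.143,.045,.05),(.143,-.045,.05)])
    return B[148*s:212*s,292*s:425*s]
cv2.imwrite('pics/s.png',cv2.resize(np.vstack([crop(0),crop(1)]),None,fx=.77,fy=.77,interpolation=cv2.INTER_AREA))
```

```text
rack [ 0.56718553 -0.07440483  0.04930223] 
 [[ 0.7 -0. ]
 [-0.6  0.2]
 [-1.1  0. ]
 [ 0.8 -0.2]]
knob dist [np.float64(0.1232), np.float64(0.1232), np.float64(0.124), np.float64(0.1234)] axle yaw [np.float64(0.061), np.float64(0.055), np.float64(0.049), np.float64(0.044)]
disp [ 0.49090795 -0.37823219  0.06480097] 
 [[-2.8 -7.3]
 [ 0.2 -8.6]
 [ 0.   0.4]
 [ 0.3  0.5]
 [ 0.1  0.4]
 [ 0.3  0.9]]
```

View pics/s.png

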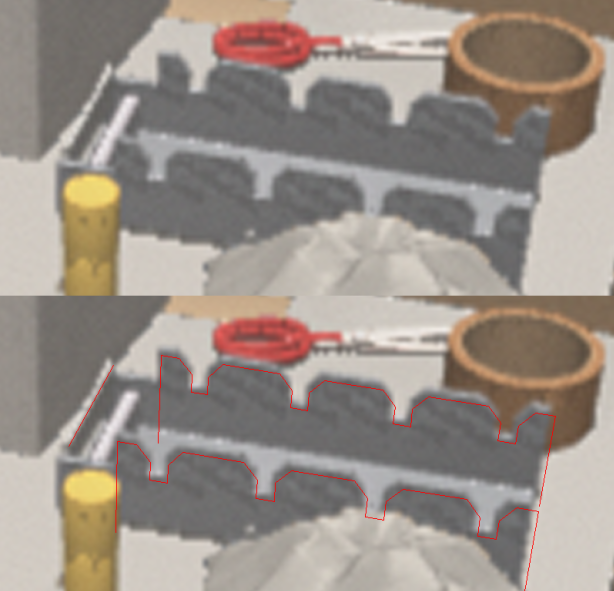

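The side overlay matches all the slot notches on both plates, so the dispenser fit holds. The light bar near (110,130) was just not the point I had assumed. Next I'll write the move planner and check for tall obstacles.

```bash
cat > plan.py <<'E'
from h import *
import sys
PR=(.5672,-.0744,.0493);PD=(.4909,-.3782,.0648)
RY=[-.0757,-.073,-.0725,-.0755] # unused detail
def loc(p,x,y=0):c,s=np.cos(p[2]),np.sin(p[2]);return p[0]+c*x-s*y,p[1]+s*x+c*y
def to(xy,tz,yaw,st=None):
    """row (units) to put the TCP at xy, tz with tool y along yaw's y axis"""
    st=st or telemetry.read_state();C=R.from_quat(st['eef_rot'])
    y=np.array([-np.sin(yaw),np.cos(yaw),0]);
    if y@C.apply([0,1,0])<0:y=-y
    z=np.array([0,0,-1]);G=R.from_matrix(np.c_[np.cross(y,z),y,z])
    rv=np.degrees((C.inv()*G).as_rotvec())/5;sh=C.inv().apply(np.r_[xy,tz]-st['ee_pos'])/.04
    return np.r_[rv,sh].round(2).tolist()
def rack(x,tz,dy=0):return to(loc(PR,x,dy),tz,PR[2])
def disp(x,tz,dy=0):return to(loc(PD,x,dy),tz,PD[2])
E
python3 - <<'E'
from plan import *
from scipy.optimize import least_squares
s=least_squares(lambda P:np.r_[w2px('top',P)[0]-(548,165),w2px('side',P)[0]-(351,68)],[.6,-.5,.2]);print('flap',s.x,s.fun)
for (a,b) in (((312,190),(312,188)),((330,275),(370,200))):
    s=least_squares(lambda P:np.r_[w2px('top',P)[0]-a,w2px('side',P)[0]-b],[.6,-.2,.1]);print(s.x,s.fun)
print(rack(-.09,.2),[loc(PR,x) for x in(-.09,.09)],[loc(PD,x) for x in(-.09,.09)])
E
```

```text
flap [ 0.5927592  -0.56285146  0.26927472] [ 0.01746011  0.06889472 -0.13505951 -0.01678223]
[ 0.58585676 -0.23387791  0.09560341] [ 0.24436309  0.87981442 -1.18730829 -0.19644219]
[ 0.4432195  -0.26159921  0.07749864] [-0.54469403 -2.5145185   3.35844886  0.20757633]
[-0.01, -0.0, -4.41, -11.92, -13.55, 0.57] [(np.float64(0.4773093498994885), np.float64(-0.0788352028710541)), (np.float64(0.6570906501005116), np.float64(-0.06996479712894589))] [(np.float64(0.4010888906894905), np.float64(-0.38402791938994646)), (np.float64(0.5807111093105095), np.float64(-0.3723720806100535))]
```

Run:
```python
import cv2,numpy as np
t=cv2.imread('pics/top0.png')[0:180,370:610];s=cv2.imread('pics/side0.png')[40:220,190:430]
cv2.imwrite('pics/box.png',cv2.resize(np.vstack([t,s]),None,fx=1.66,fy=1.66,interpolation=cv2.INTER_CUBIC))
```

```text
(no output)
```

View pics/box.png

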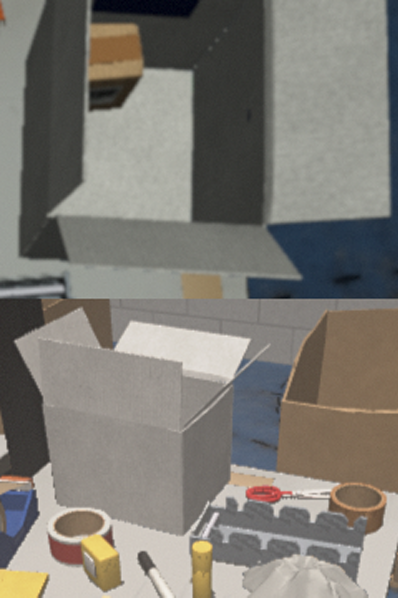

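Run:
```python
from plan import *
from scipy.optimize import least_squares
for a,b in (((403,129.5),(300.5,119)),((529.6,135.5),(329.8,88.8)),((548,165),(351,68))):
    s=least_squares(lambda P:np.r_[w2px('top',P)[0]-a,w2px('side',P)[0]-b],[.6,-.2,.1]);print(s.x,s.fun.round(1))
for z in(.2,.25,.27):print(px2w('top',407,155,z))
```

```text
[ 0.66751998 -0.37828696  0.19069637] [ 0.1  0.3 -0.4 -0.1]
[ 0.65301911 -0.57382798  0.1988896 ] [-0.  -0.   0.1  0. ]
[ 0.5927592  -0.56285146  0.26927472] [ 0.   0.1 -0.1 -0. ]
[ 0.6249948  -0.38084922  0.2       ]
[ 0.61442795 -0.37032198  0.25      ]
[ 0.61020121 -0.36611108  0.27      ]
```

Emit:
{"op": "drive_tool", "data": {
  "series": [0,0,-1.4,-1,-1,0.5,0.3,0,0,-2.8,-4,-5,0.5,0.3,0,0,-4.4,-12,-13.6,0.5,0.3,0,0,-4.4,-12,-13.6,0.5,0.3,0,0,-4.4,-12,-13.6,0.5,0.3,0,0,-4.4,-12,-13.6,0.5,0.3,0,0,-4.4,-12,-13.6,0.5,0.3,0,0,-4.4,-12,-13.6,0.5,0.3,0,0,-4.4,-12,-13.6,0.5,0.3,0,0,-4.4,-12,-13.6,0.5,0.3]
}}

```text
time: 0.93
ee_pos: [0.3622, 0.2045, 0.2052]
eef_rot: [-0.024, 1.0, 0.0, -0.0]
ft_force: [1.2, -0.1, 1.5]
width: 0.0568
grip_force: 0.0
```

```bash
python3 -c "
from plan import *
print(rack(-.09,.13),rack(-.09,.072))"
```

```text
[0.0, -0.0, -0.01, -2.53, -7.21, 1.88] [0.0, -0.0, -0.01, -2.53, -7.21, 3.33]
```

Emit:
{"op": "drive_tool", "data": {
  "series": [0,0,0,-2.5,-7.2,0,0.15,0,0,0,-2.5,-7.2,0,0.15,0,0,0,-2.5,-7.2,0,0.15,0,0,0,-2.5,-7.2,0.5,0.15,0,0,0,-2.5,-7.2,1,0.15,0,0,0,-2.5,-7.2,1.9,0.15,0,0,0,-2.5,-7.2,1.9,0.15,0,0,0,-2.5,-7.2,1.9,0.15,0,0,0,-2.5,-7.2,1.9,0.15,0,0,0,-2.5,-7.2,1.9,0.15]
}}

```text
time: 1.77
ee_pos: [0.4751, -0.0777, 0.1281]
eef_rot: [-0.023, 1.0, -0.001, -0.001]
ft_force: [0.4, 0.2, 0.1]
width: 0.0504
grip_force: 0.0
```

Run:
```python
from plan import *;import cv2
print(rack(-.09,.13),rack(-.09,.072),telemetry.read_state()['ee_pos'])
cv2.imwrite('pics/c1.png',cv2.resize(np.hstack([camera('side')[200:300,210:370,::-1],camera('top')[180:280,170:290,::-1]]),None,fx=2.8,fy=2.8,interpolation=cv2.INTER_CUBIC))
```

```text
[-0.01, -0.03, -0.05, -0.05, -0.03, -0.05] [-0.01, -0.03, -0.05, -0.06, -0.03, 1.4] [ 0.47505371 -0.07770519  0.12813878]
```

View pics/c1.png

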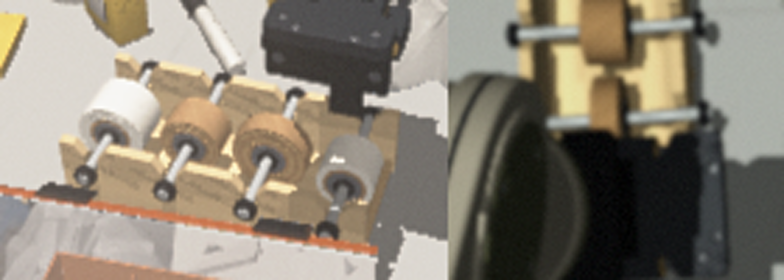

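The open gripper stands over the nearest (small white) roll, at crop (345,95), so it's lined up. I'll go down and grip.

Emit:
{"op": "drive_tool", "data": {
  "series": [0,0,0,0,0,0.7,0.15,0,0,0,0,0,1.4,0.15,0,0,0,0,0,1.4,0.15,0,0,0,0,0,1.4,0.15,0,0,0,0,0,1.4,-0.6,0,0,0,0,0,1.4,-0.6,0,0,0,0,0,1.4,-0.6,0,0,0,0,0,1.4,-0.6,0,0,0,0,0,1.4,-0.6,0,0,0,0,0,1.4,-0.6],
  "grip_force": 15
}}

```text
time: 2.7
ee_pos: [0.4761, -0.0762, 0.0736]
eef_rot: [-0.024, 1.0, 0.0, 0.0]
ft_force: [-0.4, -0.7, 0.4]
width: 0.021
grip_force: 0.0
```

```bash
python3 -c "
from plan import *
s=telemetry.read_state();print(s['ee_pos'],s['width'],s['grip_force'],s['ft_force'],disp(.09,.2))"
```

```text
[ 0.47605066 -0.07618058  0.07363853] 0.021037461864688307 0.0 [-0.38111543 -0.70061518  0.403207  ] [0.0, 0.01, -0.19, -2.26, -7.52, -3.16]
```

Run:
```python
from plan import *;import cv2
cv2.imwrite('pics/c2.png',cv2.resize(np.hstack([camera('side')[200:300,210:370,::-1],camera('top')[180:280,170:290,::-1]]),None,fx=2.8,fy=2.8,interpolation=cv2.INTER_CUBIC))
s=telemetry.read_state();print(s['width'],s['grip_force'],s['time'])
```

```text
0.01847435600545983 0.0 2.8
```

View pics/c2.png

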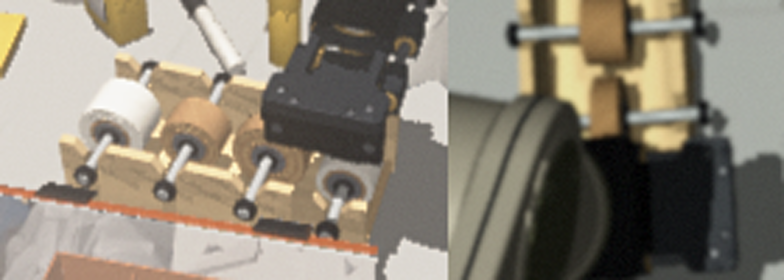

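Run:
```python
from plan import *
s=telemetry.read_state();C=R.from_quat(s['eef_rot']);p=s['ee_pos'];print(p,s['joint_positions'].round(3))
L=dict(tip=(0,0,.022),bodyc=(0,0,-.048),b1=(.0375,.095,-.048),b2=(-.0375,.095,-.048),b3=(.0375,-.095,-.048),b4=(-.0375,-.095,-.048))
for k,v in L.items():
    P=p+C.apply(v);print(k,P.round(3),((w2px('side',P)[0]-(210,200))*2.8).round(),((w2px('top',P)[0]-(170,180))*2.8+(448,0)).round())
for x in X if 0 else (-.09,):
    P=[*loc(PR,x),.044];print('roll',P,((w2px('side',P)[0]-(210,200))*2.8).round(),((w2px('top',P)[0]-(170,180))*2.8+(448,0)).round())
```

```text
[ 0.47591729 -0.07620079  0.07342509] [-0.495  0.179  0.609  2.028 -0.124  0.97   1.797]
tip [ 0.476 -0.076  0.051] [351. 165.] [606. 212.]
bodyc [ 0.476 -0.076  0.121] [355.  91.] [585. 212.]
b1 [0.434 0.017 0.121] [375. 201.] [427. 287.]
b2 [0.509 0.02  0.121] [259. 175.] [423. 160.]
b3 [ 0.443 -0.173  0.121] [436.  20.] [748. 265.]
b4 [ 0.518 -0.169  0.121] [338.   2.] [741. 139.]
roll [np.float64(0.4773093498994885), np.float64(-0.0788352028710541), 0.044] [349. 169.] [612. 210.]
```

Run:
```python
from plan import *
import cv2
for p in ([.4751,-.0777,.1281],):
  for y in(.025,.04,-.025,-.04):
    for x in(-.0095,.0095):
      for z in (-.022,.048):
        P=np.add(p,(x,y,z));print(y,x,z,((w2px('side',P)[0]-(210,200))*2.8).round())
a=cv2.imread('pics/c1.png')[:,:448];b=camera('side')[205:285,270:370,::-1]
cv2.imwrite('pics/c3.png',np.hstack([cv2.resize(a[14:238,168:448],None,fx=1.4,fy=1.4,interpolation=cv2.INTER_CUBIC),cv2.resize(b,None,fx=3.92,fy=3.92,interpolation=cv2.INTER_CUBIC)]) if 0 else np.hstack([cv2.resize(a[14:238,168:448],(390,312)),cv2.resize(b,(390,312),interpolation=cv2.INTER_CUBIC)]))
```

```text
0.025 -0.0095 -0.022 [358. 133.]
0.025 -0.0095 0.048 [363.  53.]
0.025 0.0095 -0.022 [331. 127.]
0.025 0.0095 0.048 [334.  46.]
0.04 -0.0095 -0.022 [351. 148.]
0.04 -0.0095 0.048 [356.  67.]
0.04 0.0095 -0.022 [324. 141.]
0.04 0.0095 0.048 [327.  60.]
-0.025 -0.0095 -0.022 [379.  88.]
-0.025 -0.0095 0.048 [384.   8.]
-0.025 0.0095 -0.022 [353.  81.]
-0.025 0.0095 0.048 [357.   2.]
-0.04 -0.0095 -0.022 [385.  75.]
-0.04 -0.0095 0.048 [390.  -4.]
-0.04 0.0095 -0.022 [359.  69.]
-0.04 0.0095 0.048 [364. -10.]
```

View pics/c3.png

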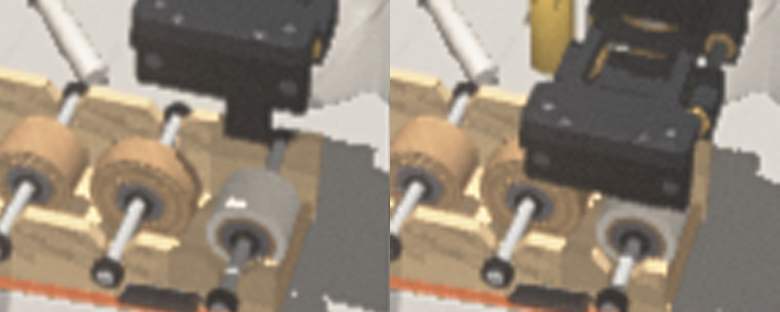

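The fingers closed to 18 mm with no contact. In the picture they also look about 30 mm higher than the readings say, both at the tip and the body edge. I'll feel for the roll's top (65.5 mm) in small steps.

Emit:
{"op": "drive_tool", "data": {
  "series": [0,0,0,0,0,0.05,-0.6,0,0,0,0,0,0.1,-0.6,0,0,0,0,0,0.15,-0.6,0,0,0,0,0,0.2,-0.6,0,0,0,0,0,0.2,-0.6]
}}

```text
time: 3.27
ee_pos: [0.4767, -0.0762, 0.0657]
eef_rot: [-0.024, 1.0, 0.0, 0.001]
ft_force: [-0.4, 0.7, 5.0]
width: 0.0172
grip_force: 2.5
```

Emit:
{"op": "drive_tool", "data": {
  "series": [0,0,0,0,0,0.03,-0.6,0,0,0,0,0,0.06,-0.6,0,0,0,0,0,0.1,-0.6,0,0,0,0,0,0.1,-0.6]
}}

```text
time: 3.6
ee_pos: [0.4805, -0.0761, 0.0649]
eef_rot: [-0.024, 1.0, 0.001, 0.004]
ft_force: [0.1, 2.0, 33.7]
width: 0.0174
grip_force: 16.3
```

Emit:
{"op": "drive_tool", "data": {
  "series": [0,0,0,0,0,0.03,-0.6,0,0,0,0,0,0.06,-0.6,0,0,0,0,0,0.1,-0.6,0,0,0,0,0,0.1,-0.6]
}}

```text
time: 3.93
ee_pos: [0.4841, -0.0759, 0.0643]
eef_rot: [-0.024, 1.0, 0.001, 0.008]
ft_force: [-4.0, 3.4, 63.0]
width: 0.0174
grip_force: 32.0
```

Contact came at a reading of z ≈ 0.0655, exactly the roll's top, so the tips sit at about the reading itself, roughly 22 mm higher than r.tips_ahead implies. I'll back off, open, and grasp with the reading at about 0.051.

Emit:
{"op": "drive_tool", "data": {
  "series": [0,0,0,0,0,-0.3,-0.6,0,0,0,0,0,-0.5,-0.6,0,0,0,0,0,-0.5,0.15,0,0,0,0,0,-0.5,0.15,0,0,0,0,0,-0.5,0.15,0,0,0,0,0,-0.5,0.15,0,0,0,0,0,-0.5,0.15,0,0,0,0,0,-0.5,0.15,0,0,0,0,0,-0.5,0.15,0,0,0,0,0,-0.5,0.15]
}}

```text
time: 4.77
ee_pos: [0.4758, -0.0763, 0.0771]
eef_rot: [-0.024, 1.0, -0.0, -0.0]
ft_force: [0.0, 0.3, 0.6]
width: 0.0493
grip_force: 0.0
```

Run:
```python
from plan import *;import cv2
s=telemetry.read_state();print(s['ee_pos'],s['width'],s['ft_force'],rack(-.09,.052))
cv2.imwrite('pics/c4.png',np.hstack([cv2.resize(camera('side')[185:300,230:370,::-1],None,fx=3,fy=3,interpolation=cv2.INTER_CUBIC),cv2.resize(camera('top')[170:285,170:290,::-1],None,fx=3,fy=3,interpolation=cv2.INTER_CUBIC)]))
```

```text
[ 0.47577438 -0.07627845  0.0771403 ] 0.04927522010035594 [0.04010654 0.27235417 0.63781499] [-0.0, -0.0, -0.01, -0.04, -0.07, 0.63]
```

View pics/c4.png

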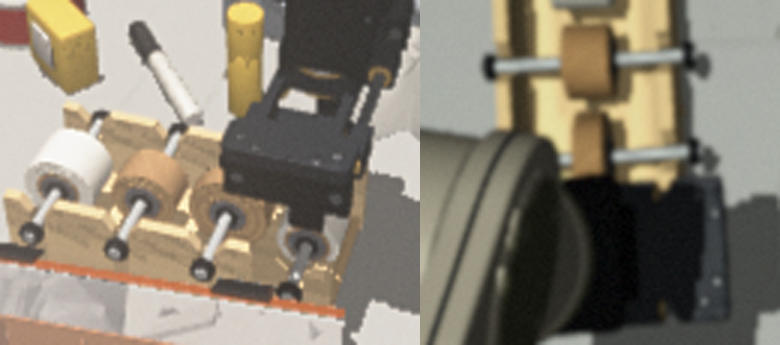

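The roll is still in its slots, and the open finger stands in front of its near face at crop (312,222). I'll descend and close.

Emit:
{"op": "drive_tool", "data": {
  "series": [0,0,0,0,-0.05,0.2,0.15,0,0,0,0,-0.05,0.4,0.15,0,0,0,0,-0.05,0.5,0.15,0,0,0,0,-0.05,0.6,0.15,0,0,0,0,-0.05,0.6,0.15]
}}

```text
time: 5.28
ee_pos: [0.4753, -0.0782, 0.0522]
eef_rot: [-0.024, 1.0, -0.0, -0.001]
ft_force: [0.2, 0.9, -0.7]
width: 0.05
grip_force: 0.0
```

Emit:
{"op": "drive_tool", "data": {
  "series": [0,0,0,0,0,0,-0.6,0,0,0,0,0,0,-0.6,0,0,0,0,0,0,-0.6,0,0,0,0,0,0,-0.6,0,0,0,0,0,0,-0.6,0,0,0,0,0,0,-0.6]
}}

```text
time: 5.78
ee_pos: [0.4762, -0.0782, 0.0535]
eef_rot: [-0.024, 1.0, 0.0, 0.0]
ft_force: [-0.1, -0.2, 1.1]
width: 0.032
grip_force: 15.0
```

Gripped: the width reads 32 mm, the right size for the small roll. I'll lift straight up, then work out the transfer with a small backward tilt, because the open box flap hangs over the tear-bar end.

Emit:
{"op": "drive_tool", "data": {
  "series": [0,0,0,0,0,-0.4,-0.6,0,0,0,0,0,-0.8,-0.6,0,0,0,0,0,-1.4,-0.6,0,0,0,0,0,-2.0,-0.6,0,0,0,0,0,-2.2,-0.6,0,0,0,0,0,-2.2,-0.6],
  "grip_force": 20
}}

```text
time: 6.28
ee_pos: [0.4772, -0.0782, 0.143]
eef_rot: [-0.024, 1.0, 0.0, 0.002]
ft_force: [0.0, 0.9, -2.0]
width: 0.032
grip_force: 20.0
```

Run:
```python
from plan import *
s=telemetry.read_state();print(s['ee_pos'],s['width'],s['ft_force'],disp(.09-.0055,.1415))
```

```text
[ 0.47717442 -0.07818036  0.14298757] 0.031952137682555094 [ 0.02245227  0.86382925 -2.01549773] [0.01, 0.04, -0.19, -2.09, -7.47, 0.04]
```

Emit:
{"op": "drive_tool", "data": {
  "series": [0,-0.8,-0.1,-0.3,-1,0,-0.6,0,-1.6,-0.19,-0.6,-2,0,-0.6,0,-2.4,-0.19,-0.9,-3,0,-0.6,0,-2.4,-0.19,-1.2,-4,0,-0.6,0,-2.4,-0.19,-1.5,-5,0,-0.6,0,-2.4,-0.19,-1.8,-6,0,-0.6,0,-2.4,-0.19,-2.0,-7,0,-0.6,0,-2.4,-0.19,-2.09,-7.47,0,-0.6,0,-2.4,-0.19,-2.09,-7.47,0,-0.6,0,-2.4,-0.19,-2.09,-7.47,0,-0.6]
}}

```text
time: 7.12
ee_pos: [0.5724, -0.3738, 0.1387]
eef_rot: [-0.031, 0.994, 0.003, 0.103]
ft_force: [0.4, 0.8, -1.8]
width: 0.032
grip_force: 20.0
```

Emit:
{"op": "drive_tool", "data": {
  "series": [0,0,0,0,0,0,-0.6,0,0,0,0,0,0,-0.6]
}}

```text
time: 7.28
ee_pos: [0.574, -0.3709, 0.1404]
eef_rot: [-0.033, 0.994, 0.003, 0.104]
ft_force: [-0.4, 0.0, -0.7]
width: 0.0316
grip_force: 20.0
```

Run:
```python
from plan import *;import cv2
s=telemetry.read_state();C=R.from_quat(s['eef_rot']);p=s['ee_pos'];print(p,s['width'],s['ft_force'],C.as_matrix().round(3))
c,sn=np.cos(PD[2]),np.sin(PD[2]);q=p-[*PD[:2],0];print('TCP in disp',(c*q[0]+sn*q[1]).round(4),(-sn*q[0]+c*q[1]).round(4))
print([((w2px('side',[*loc(PD,.09,y),z])[0]-(270,140))*3.5).round() for y,z in((.0475,.062),(.0475,.132),(0,.132))],[((w2px('top',[*loc(PD,.09,y),z])[0]-(340,140))*3.5+(525,0)).round() for y,z in((.0475,.044),(.0615,.132),(0,.132))])
cv2.imwrite('pics/d1.png',np.hstack([cv2.resize(camera('side')[100:240,270:420,::-1],None,fx=3.5,fy=3.5,interpolation=cv2.INTER_CUBIC),cv2.resize(camera('top')[140:280,340:418,::-1],None,fx=3.5,fy=3.5,interpolation=cv2.INTER_CUBIC)]))
```

```text
[ 0.57395209 -0.37090949  0.14043769] 0.03164847466522694 [-0.41718278  0.02351972 -0.6975741 ] [[-0.976 -0.066  0.207]
 [-0.065  0.998  0.013]
 [-0.207 -0.    -0.978]]
TCP in disp 0.0833 0.0019
[array([197., 140.]), array([199.,  56.]), array([216.,  23.])] [array([599., 204.]), array([589., 184.]), array([717., 173.])]
```

View pics/d1.png

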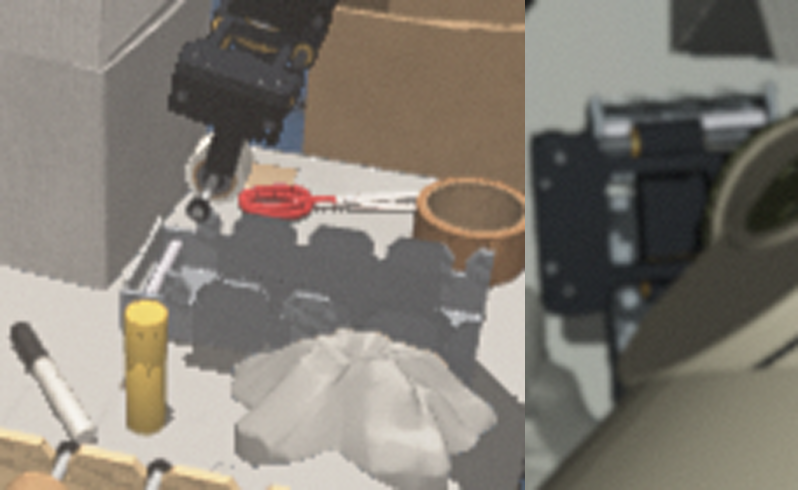

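In the side view the near knob is at crop (200,210), against about (194,206) expected over the slot, so it's 2–4 mm short in x. I'll correct by 2.5 mm and lower.

Emit:
{"op": "drive_tool", "data": {
  "series": [0,0,0,0.05,-0.03,0.5,-0.6,0,0,0,0.15,-0.03,1.0,-0.6,0,0,0,0.23,-0.03,1.38,-0.6,0,0,0,0.23,-0.03,1.38,-0.6,0,0,0,0.23,-0.03,1.38,-0.6]
}}

```text
time: 7.8
ee_pos: [0.5763, -0.3729, 0.0853]
eef_rot: [-0.033, 0.994, 0.003, 0.104]
ft_force: [-0.7, -0.3, -1.1]
width: 0.0317
grip_force: 20.0
```

Emit:
{"op": "drive_tool", "data": {
  "series": [0,0,0,0.04,0,0.2,-0.6,0,0,0,0.08,0,0.4,-0.6,0,0,0,0.12,0,0.55,-0.6,0,0,0,0.14,0,0.65,-0.6,0,0,0,0.14,0,0.68,-0.6,0,0,0,0.14,0,0.68,-0.6]
}}

```text
time: 8.3
ee_pos: [0.5776, -0.3736, 0.0578]
eef_rot: [-0.032, 0.994, 0.002, 0.105]
ft_force: [7.2, -1.0, -4.2]
width: 0.0319
grip_force: 20.0
```

```bash
cat > st.py <<'E'
from plan import *
s=telemetry.read_state();C=R.from_quat(s['eef_rot']);p=s['ee_pos']
for n,P in(('rack',PR),('disp',PD)):
    c,sn=np.cos(P[2]),np.sin(P[2]);q=p-[*P[:2],0];print('TCP in',n,(c*q[0]+sn*q[1]).round(4),(-sn*q[0]+c*q[1]).round(4))
print('z',p[2].round(4),'w',s['width'].round(4),'f',s['ft_force'].round(1))
E
python3 st.py
```

```text
TCP in rack -0.0043 -0.2994
TCP in disp 0.0868 -0.001Traceback (most recent call last):
  File "st.py", line 5, in <module>
    print('z',p[2].round(4),'w',s['width'].round(4),'f',s['ft_force'].round(1))
                                ^^^^^^^^^^^^^^^^
AttributeError: 'float' object has no attribute 'round'
```

Emit:
{"op": "drive_tool", "data": {
  "series": [0,0,0,-0.03,0,0.06,-0.6,0,0,0,-0.03,0,0.09,-0.6,0,0,0,-0.03,0,0.09,0.15,0,0,0,-0.03,0,0.09,0.15,0,0,0,-0.03,0,0.09,0.15,0,0,0,-0.03,0,0.09,0.15,0,0,0,-0.03,0,-0.5,0.15,0,0,0,-0.03,0,-1.2,0.15,0,0,0,-0.03,0,-2,0.15,0,0,0,-0.03,0,-2,0.15]
}}

```text
time: 9.13
ee_pos: [0.562, -0.3777, 0.1428]
eef_rot: [-0.031, 0.994, 0.0, 0.108]
ft_force: [0.2, -0.8, 0.9]
width: 0.0499
grip_force: 0.0
```

```bash
sed -i "s/s\['width'\].round(4)/round(s['width'],4)/" st.py; python3 st.py
python3 - <<'E'
from plan import *;import cv2
print(rack(-.031,.12))
for y in(.0615,-.0615):print(((w2px('side',[*loc(PD,.09,y),.044])[0]-(290,130))*4).round())
cv2.imwrite('pics/d2.png',cv2.resize(camera('side')[130:260,290:420,::-1],None,fx=4,fy=4,interpolation=cv2.INTER_CUBIC))
E
```

```text
TCP in rack -0.0202 -0.3027
TCP in disp 0.071 -0.0041
z 0.1428 w 0.0499 f [ 0.2 -0.8  0.9]
[-0.06, 2.48, 0.16, 0.28, 7.57, 0.47]
[139. 236.]
[184. 137.]
```

View pics/d2.png

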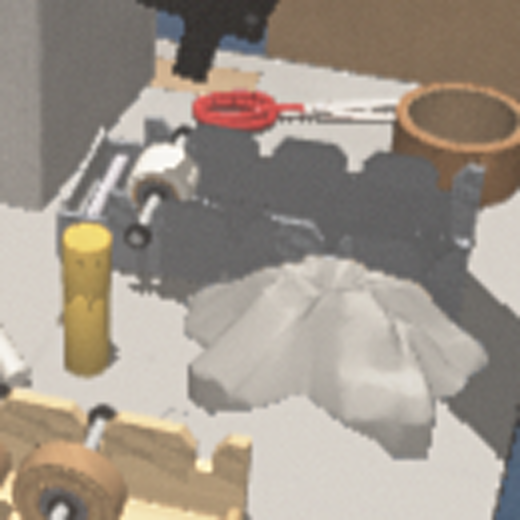

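Predicted knob pixels were (139,236) and (184,137); I see them at (138,236) and (183,133), so roll 1 is home. Next is roll 2, the narrow one.

Emit:
{"op": "drive_tool", "data": {
  "series": [0,0.8,0.16,0,1,0,0.15,0,1.6,0.16,0.1,2,0,0.15,0,2.48,0.16,0.2,3,0,0.15,0,2.48,0.16,0.28,4,0,0.15,0,2.48,0.16,0.28,5,0,0.15,0,2.48,0.16,0.28,6,0.1,0.15,0,2.48,0.16,0.28,7,0.3,0.15,0,2.48,0.16,0.28,7.52,0.47,0.15,0,2.48,0.16,0.28,7.52,0.47,0.15,0,2.48,0.16,0.28,7.52,0.47,0.15]
}}

```text
time: 10.02
ee_pos: [0.5343, -0.0735, 0.114]
eef_rot: [-0.027, 1.0, -0.0, -0.004]
ft_force: [0.2, -1.3, 0.1]
width: 0.0504
grip_force: 0.0
```

```bash
python3 st.py; python3 -c "
from plan import *
print(rack(-.031,.053,-.001))"
```

```text
TCP in rack -0.0328 0.0026
TCP in disp 0.063 0.3013
z 0.114 w 0.0504 f [ 0.2 -1.3  0.1]
[0.0, -0.1, 0.05, -0.06, -0.09, 1.53]
```

Emit:
{"op": "drive_tool", "data": {
  "series": [0,-0.1,0.05,-0.05,-0.08,0.3,0.15,0,-0.1,0.05,-0.05,-0.08,0.8,0.15,0,-0.1,0.05,-0.05,-0.08,1.2,0.15,0,-0.1,0.05,-0.05,-0.08,1.45,0.15,0,-0.1,0.05,-0.05,-0.08,1.45,0.15,0,-0.1,0.05,-0.05,-0.08,1.45,0.15]
}}

```text
time: 10.52
ee_pos: [0.5363, -0.0793, 0.0569]
eef_rot: [-0.022, 1.0, -0.0, 0.001]
ft_force: [0.2, -0.4, 0.2]
width: 0.0503
grip_force: 0.0
```

```bash
python3 st.py; python3 -c "
from plan import *
print(rack(-.031,.053,-.001))"
```

```text
TCP in rack -0.0311 -0.0034
TCP in disp 0.0647 0.2953
z 0.0569 w 0.0503 f [ 0.2 -0.4  0.2]
[-0.01, 0.01, -0.05, -0.0, 0.06, 0.1]
```

Emit:
{"op": "drive_tool", "data": {
  "series": [0,0,0,0,0.05,0.06,0.15,0,0,0,0,0.05,0.06,0.15,0,0,0,0,0.05,0.06,-0.9,0,0,0,0,0.05,0.06,-0.9,0,0,0,0,0.05,0.06,-0.9,0,0,0,0,0.05,0.06,-0.9,0,0,0,0,0.05,0.06,-0.9,0,0,0,0,0.05,0.06,-0.9,0,0,0,0,0.05,0.06,-0.9,0,0,0,0,0.05,0.06,-0.9]
}}

```text
time: 11.35
ee_pos: [0.5364, -0.0762, 0.0546]
eef_rot: [-0.023, 1.0, -0.0, 0.001]
ft_force: [0.9, -1.1, 1.1]
width: 0.0181
grip_force: 20.0
```

```bash
python3 st.py
```

```text
TCP in rack -0.0308 -0.0003
TCP in disp 0.065 0.2984
z 0.0546 w 0.0181 f [ 0.9 -1.1  1.1]
```

Emit:
{"op": "drive_tool", "data": {
  "series": [0,0,0,0,0,-0.4,-0.9,0,0,0,0,0,-0.8,-0.9,0,0,0,0,0,-1.4,-0.9,0,0,0,0,0,-2.0,-0.9,0,0,0,0,0,-2.2,-0.9,0,0,0,0,0,-2.2,-0.9,0,0,0,0,0,-2.2,-0.9]
}}

```text
time: 11.93
ee_pos: [0.536, -0.0759, 0.1418]
eef_rot: [-0.023, 1.0, 0.0, 0.001]
ft_force: [-0.2, -0.1, -1.3]
width: 0.0177
grip_force: 20.0
```

```bash
python3 st.py; python3 -c "
from plan import *
print(disp(.029,.142,0))"
```

```text
TCP in rack -0.0312 0.0001
TCP in disp 0.0646 0.2988
z 0.1418 w 0.0177 f [-0.2 -0.1 -1.3]
[0.0, 0.02, -0.21, 0.75, -7.48, -0.01]
```

Emit:
{"op": "drive_tool", "data": {
  "series": [0,0,-0.1,0.1,-1,0,-0.9,0,0,-0.2,0.2,-2,0,-0.9,0,0,-0.2,0.3,-3,0,-0.9,0,0,-0.2,0.4,-4,0,-0.9,0,0,-0.2,0.5,-5,0,-0.9,0,0,-0.2,0.6,-6,0,-0.9,0,0,-0.2,0.7,-7,0,-0.9,0,0,-0.2,0.75,-7.48,0,-0.9,0,0,-0.2,0.75,-7.48,0,-0.9,0,0,-0.2,0.75,-7.48,0,-0.9]
}}

```text
time: 12.77
ee_pos: [0.5185, -0.3774, 0.1402]
eef_rot: [-0.03, 1.0, 0.0, -0.001]
ft_force: [0.1, 0.6, -0.9]
width: 0.0176
grip_force: 20.0
```

Emit:
{"op": "drive_tool", "data": {
  "series": [0,0,0,0,0,0,-0.9,0,0,0,0,0,0,-0.9]
}}

```text
time: 12.93
ee_pos: [0.5205, -0.3746, 0.1415]
eef_rot: [-0.033, 0.999, 0.001, 0.0]
ft_force: [0.4, 0.6, -1.7]
width: 0.0179
grip_force: 20.0
```

```bash
python3 st.py; python3 -c "
from plan import *
print(disp(.029,.085,0),disp(.029,.0565,0))"
```

```text
TCP in rack -0.0614 -0.2976
TCP in disp 0.0298 0.0016
z 0.1415 w 0.0179 f [ 0.4  0.6 -1.7]
[0.01, 0.01, 0.01, 0.02, -0.04, 1.41] [0.01, 0.01, 0.01, 0.02, -0.04, 2.12]
```

Emit:
{"op": "drive_tool", "data": {
  "series": [0,0,0,0,-0.03,0.5,-0.9,0,0,0,0,-0.03,1.0,-0.9,0,0,0,0,-0.03,1.4,-0.9,0,0,0,0,-0.03,1.6,-0.9,0,0,0,0,-0.03,1.8,-0.9,0,0,0,0,-0.03,1.95,-0.9,0,0,0,0,-0.03,2.1,-0.9,0,0,0,0,-0.03,2.15,-0.9,0,0,0,0,-0.03,2.15,-0.9]
}}

```text
time: 13.68
ee_pos: [0.5211, -0.3774, 0.0565]
eef_rot: [-0.032, 0.999, -0.0, 0.001]
ft_force: [3.7, 0.5, -3.5]
width: 0.0177
grip_force: 20.0
```

```bash
python3 st.py
```

```text
TCP in rack -0.061 -0.3003
TCP in disp 0.0302 -0.0011
z 0.0565 w 0.0177 f [ 3.7  0.5 -3.5]
```

Emit:
{"op": "drive_tool", "data": {
  "series": [0,0,0,0,0,0.04,-0.9,0,0,0,0,0,0.04,0.15,0,0,0,0,0,0.04,0.15,0,0,0,0,0,0.04,0.15,0,0,0,0,0,0.04,0.15,0,0,0,0,0,0.04,0.15,0,0,0,0,0,0.04,0.15,0,0,0,0,0,-0.7,0.15,0,0,0,0,0,-1.5,0.15,0,0,0,0,0,-2,0.15]
}}

```text
time: 14.52
ee_pos: [0.5205, -0.3783, 0.1392]
eef_rot: [-0.032, 0.999, -0.001, 0.002]
ft_force: [-0.1, -0.8, 0.1]
width: 0.0498
grip_force: 0.0
```

```bash
cat > chk.py <<'E'
from plan import *;import cv2,sys
g=camera('side')[:,:,::-1].copy();cv2.imwrite('pics/chk_%s.png'%sys.argv[1],g);g=cv2.cvtColor(g,cv2.COLOR_BGR2GRAY)
for x in map(float,sys.argv[2:]):
    u,v=w2px('side',[*loc(PD,x,.0615),.044])[0];a=g[int(v)-6:int(v)+7,int(u)-6:int(u)+7];m=a<45;ys,xs=np.nonzero(m)
    print(x,'pred',(u.round(1),v.round(1)),'dark blob',m.sum(),(xs.mean()+int(u)-6).round(1) if m.any() else None,(ys.mean()+int(v)-6).round(1) if m.any() else None)
E
python3 st.py; python3 chk.py 2 .09 .03; python3 -c "
from plan import *
print(rack(.029,.115,0))"
```

```text
TCP in rack -0.0617 -0.3012
TCP in disp 0.0295 -0.002
z 0.1392 w 0.0498 f [-0.1 -0.8  0.1]
0.09 pred (np.float64(324.6), np.float64(188.9)) dark blob 0 None None
0.03 pred (np.float64(348.0), np.float64(192.9)) dark blob 0 None None
[-0.05, 0.08, 0.16, -2.34, 7.53, 0.68]
```

Emit:
{"op": "drive_tool", "data": {
  "series": [0,0.08,0.16,-0.4,1,0,0.15,0,0.08,0.16,-0.8,2,0,0.15,0,0.08,0.16,-1.1,3,0,0.15,0,0.08,0.16,-1.4,4,0,0.15,0,0.08,0.16,-1.7,5,0,0.15,0,0.08,0.16,-2,6,0,0.15,0,0.08,0.16,-2.3,7,0.3,0.15,0,0.08,0.16,-2.34,7.53,0.6,0.15,0,0.08,0.16,-2.34,7.53,0.6,0.15,0,0.08,0.16,-2.34,7.53,0.6,0.15]
}}

```text
time: 15.4
ee_pos: [0.594, -0.069, 0.1116]
eef_rot: [-0.027, 1.0, -0.0, -0.004]
ft_force: [-0.4, -1.7, 0.4]
width: 0.0501
grip_force: 0.0
```

Emit:
{"op": "drive_tool", "data": {
  "series": [0,0,0,0,0,0,0.15,0,0,0,0,0,0,0.15]
}}

```text
time: 15.57
ee_pos: [0.5944, -0.073, 0.113]
eef_rot: [-0.024, 1.0, -0.001, -0.002]
ft_force: [-0.4, -0.4, 0.0]
width: 0.0501
grip_force: 0.0
```

```bash
sed -i 's/a<45/a<75/' chk.py; python3 st.py; python3 chk.py 2b .09 .03 -.03; python3 -c "
from plan import *
print(rack(.029,.0525,-.001))"
```

```text
TCP in rack 0.0272 0.0001
TCP in disp 0.123 0.2979
z 0.113 w 0.0501 f [-0.4 -0.4  0. ]
0.09 pred (np.float64(324.6), np.float64(188.9)) dark blob 8 325.0 187.8
0.03 pred (np.float64(348.0), np.float64(192.9)) dark blob 7 348.3 191.4
-0.03 pred (np.float64(371.9), np.float64(197.0)) dark blob 0 None None
[-0.01, -0.05, -0.02, -0.05, -0.03, 1.52]
```

Both knobs are seen at their home pixels, and the empty slot shows none, so roll 2 is home. On to roll 3.

Emit:
{"op": "drive_tool", "data": {
  "series": [0,-0.05,0,-0.05,-0.03,0.3,0.15,0,-0.05,0,-0.05,-0.03,0.8,0.15,0,-0.05,0,-0.05,-0.03,1.2,0.15,0,-0.05,0,-0.05,-0.03,1.45,0.15,0,-0.05,0,-0.05,-0.03,1.5,0.15,0,-0.05,0,-0.05,-0.03,1.5,0.15,0,-0.05,0,-0.05,-0.03,1.5,0.15]
}}

```text
time: 16.2
ee_pos: [0.5967, -0.0727, 0.0535]
eef_rot: [-0.025, 1.0, -0.0, 0.0]
ft_force: [-0.2, -0.9, 0.3]
width: 0.0502
grip_force: 0.0
```

```bash
python3 st.py
```

```text
TCP in rack 0.0296 0.0002
TCP in disp 0.1254 0.298
z 0.0535 w 0.0502 f [-0.2 -0.9  0.3]
```

Close, then lift.

Emit:
{"op": "drive_tool", "data": {
  "series": [0,0,0,0,0,0,-0.7,0,0,0,0,0,0,-0.7,0,0,0,0,0,0,-0.7,0,0,0,0,0,0,-0.7,0,0,0,0,0,0,-0.7,0,0,0,0,0,0,-0.7,0,0,0,0,0,0,-0.7,0,0,0,0,0,0,-0.7]
}}

```text
time: 16.87
ee_pos: [0.5964, -0.0723, 0.0529]
eef_rot: [-0.025, 1.0, -0.0, -0.0]
ft_force: [-0.9, -0.0, 3.5]
width: 0.0282
grip_force: 20.0
```

Emit:
{"op": "drive_tool", "data": {
  "series": [0,0,0,0,0,-0.4,-0.7,0,0,0,0,0,-0.8,-0.7,0,0,0,0,0,-1.4,-0.7,0,0,0,0,0,-2.0,-0.7,0,0,0,0,0,-2.2,-0.7,0,0,0,0,0,-2.2,-0.7,0,0,0,0,0,-2.2,-0.7]
}}

```text
time: 17.45
ee_pos: [0.596, -0.0718, 0.1398]
eef_rot: [-0.025, 1.0, -0.0, -0.001]
ft_force: [-1.4, -0.0, -1.3]
width: 0.0279
grip_force: 20.0
```

```bash
python3 st.py; python3 -c "
from plan import *
print(disp(-.0305,.142,-.001))"
```

```text
TCP in rack 0.0289 0.0011
TCP in disp 0.1247 0.2989
z 0.1398 w 0.0279 f [-1.4 -0.  -1.3]
[0.0, -0.02, -0.17, 3.77, -7.55, -0.05]
```

Emit:
{"op": "drive_tool", "data": {
  "series": [0,0,-0.1,0.5,-0.9,-0.05,-0.7,0,0,-0.17,1,-1.8,-0.05,-0.7,0,0,-0.17,1.5,-2.7,-0.05,-0.7,0,0,-0.17,2,-3.6,-0.05,-0.7,0,0,-0.17,2.4,-4.5,-0.05,-0.7,0,0,-0.17,2.8,-5.4,-0.05,-0.7,0,0,-0.17,3.2,-6.3,-0.05,-0.7,0,0,-0.17,3.6,-7.2,-0.05,-0.7,0,0,-0.17,3.77,-7.55,-0.05,-0.7,0,0,-0.17,3.77,-7.55,-0.05,-0.7]
}}

```text
time: 18.28
ee_pos: [0.4565, -0.3856, 0.1412]
eef_rot: [-0.029, 1.0, -0.001, -0.002]
ft_force: [0.1, 0.2, -0.9]
width: 0.0276
grip_force: 20.0
```

Emit:
{"op": "drive_tool", "data": {
  "series": [0,0,0,0,0,0,-0.7,0,0,0,0,0,0,-0.7,0,0,0,0,0,0,-0.7]
}}

```text
time: 18.53
ee_pos: [0.4614, -0.3796, 0.1419]
eef_rot: [-0.033, 0.999, 0.0, -0.001]
ft_force: [0.3, 0.1, -0.5]
width: 0.0277
grip_force: 20.0
```

```bash
python3 st.py; python3 -c "
from plan import *
print(disp(-.0305,.055,-.001))"
```

```text
TCP in rack -0.1207 -0.2996
TCP in disp -0.0295 0.0005
z 0.1419 w 0.0277 f [ 0.3  0.1 -0.5]
[0.01, -0.02, 0.02, 0.02, -0.04, 2.17]
```

Emit:
{"op": "drive_tool", "data": {
  "series": [0,0,0,0.01,-0.03,0.5,-0.7,0,0,0,0.01,-0.03,1.0,-0.7,0,0,0,0.01,-0.03,1.4,-0.7,0,0,0,0.01,-0.03,1.6,-0.7,0,0,0,0.01,-0.03,1.8,-0.7,0,0,0,0.01,-0.03,1.95,-0.7,0,0,0,0.01,-0.03,2.1,-0.7,0,0,0,0.01,-0.03,2.18,-0.7,0,0,0,0.01,-0.03,2.18,-0.7]
}}

```text
time: 19.28
ee_pos: [0.4614, -0.3824, 0.0556]
eef_rot: [-0.033, 0.999, -0.0, 0.0]
ft_force: [5.2, 0.3, -3.4]
width: 0.0278
grip_force: 20.0
```

```bash
python3 st.py
```

```text
TCP in rack -0.1208 -0.3024
TCP in disp -0.0297 -0.0023
z 0.0556 w 0.0278 f [ 5.2  0.3 -3.4]
```

Emit:
{"op": "drive_tool", "data": {
  "series": [0,0,0,0,0,0.04,-0.7,0,0,0,0,0,0.04,0.15,0,0,0,0,0,0.04,0.15,0,0,0,0,0,0.04,0.15,0,0,0,0,0,0.04,0.15,0,0,0,0,0,0.04,0.15,0,0,0,0,0,-0.7,0.15,0,0,0,0,0,-1.5,0.15,0,0,0,0,0,-2,0.15,0,0,0,0,0,-2,0.15]
}}

```text
time: 20.12
ee_pos: [0.4618, -0.3843, 0.1401]
eef_rot: [-0.032, 0.999, -0.002, 0.002]
ft_force: [0.0, -0.3, 0.1]
width: 0.05
grip_force: 0.0
```

```bash
python3 st.py; python3 chk.py 3 .09 .03 -.03 -.09; python3 -c "
from plan import *
print(rack(.089,.12,0.001))"
```

```text
TCP in rack -0.1206 -0.3044
TCP in disp -0.0295 -0.0042
z 0.1401 w 0.05 f [ 0.  -0.3  0.1]
0.09 pred (np.float64(324.6), np.float64(188.9)) dark blob 7 325.1 187.9
0.03 pred (np.float64(348.0), np.float64(192.9)) dark blob 10 348.1 191.2
-0.03 pred (np.float64(371.9), np.float64(197.0)) dark blob 0 None None
-0.09 pred (np.float64(396.4), np.float64(201.2)) dark blob 0 None None
[-0.03, 0.03, 0.17, -5.37, 7.53, 0.44]
```

Emit:
{"op": "drive_tool", "data": {
  "series": [0,0,0.1,-0.6,0.85,0,0.2,0,0,0.17,-1.2,1.7,0,0.2,0,0,0.17,-1.8,2.6,0,0.2,0,0,0.17,-2.4,3.4,0,0.2,0,0,0.17,-3,4.2,0,0.2,0,0,0.17,-3.6,5,0,0.2,0,0,0.17,-4.2,5.9,0,0.2,0,0,0.17,-4.8,6.7,0,0.2,0,0,0.17,-5.35,7.53,0.4,0.2,0,0,0.17,-5.35,7.53,0.4,0.2]
}}

```text
time: 21.0
ee_pos: [0.6561, -0.0572, 0.1148]
eef_rot: [-0.03, 1.0, 0.002, -0.002]
ft_force: [0.4, 2.1, -0.9]
width: 0.0521
grip_force: 0.0
```

Emit:
{"op": "drive_tool", "data": {
  "series": [0,0,0,0,0,0,0.2,0,0,0,0,0,0,0.2,0,0,0,0,0,0,0.2]
}}

```text
time: 21.25
ee_pos: [0.6537, -0.07, 0.1191]
eef_rot: [-0.024, 1.0, -0.001, -0.001]
ft_force: [0.5, -0.2, 0.1]
width: 0.052
grip_force: 0.0
```

```bash
python3 st.py
python3 - <<'E'
from plan import *;import cv2
print(rack(.089,.053,.001))
t=camera('top')[:,:,::-1];cv2.imwrite('pics/top3.png',t)
for x in(.09,.03,-.03,-.09):print(x,[((w2px('top',[*loc(PD,x,y),.044])[0]-(345,155))*4).round() for y in(.0615,-.0615)])
cv2.imwrite('pics/e.png',cv2.resize(t[155:305,345:435],None,fx=4,fy=4,interpolation=cv2.INTER_CUBIC))
E
```

```text
TCP in rack 0.0866 0.0001
TCP in disp 0.1824 0.297
z 0.1191 w 0.052 f [ 0.5 -0.2  0.1]
[-0.01, -0.02, -0.02, -0.06, 0.02, 1.65]
0.09 [array([ 35., 175.]), array([297., 154.])]
0.03 [array([ 47., 304.]), array([311., 282.])]
-0.03 [array([ 59., 434.]), array([326., 412.])]
-0.09 [array([ 72., 567.]), array([340., 544.])]
```

View pics/e.png

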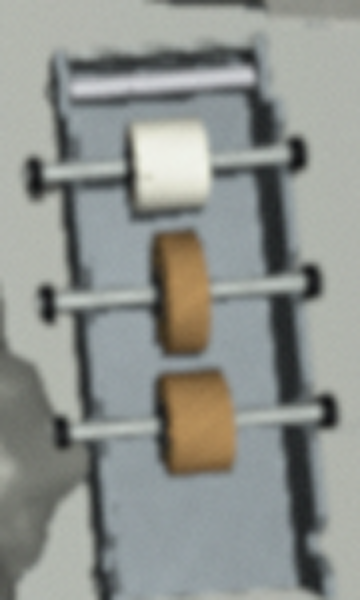

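All three rolls lie home. Their knobs are at (35,178)/(297,155), (46,303)/(311,284) and (61,432)/(326,411), on the predicted points. Now the last roll.

Emit:
{"op": "drive_tool", "data": {
  "series": [0,0,0,-0.06,0.02,0.3,0.2,0,0,0,-0.06,0.02,0.8,0.2,0,0,0,-0.06,0.02,1.2,0.2,0,0,0,-0.06,0.02,1.55,0.2,0,0,0,-0.06,0.02,1.64,0.2,0,0,0,-0.06,0.02,1.64,0.2,0,0,0,-0.06,0.02,1.64,0.2]
}}

```text
time: 21.88
ee_pos: [0.657, -0.0676, 0.0541]
eef_rot: [-0.025, 1.0, -0.0, -0.0]
ft_force: [0.6, -0.4, -0.1]
width: 0.0523
grip_force: 0.0
```

Emit:
{"op": "drive_tool", "data": {
  "series": [0,0,0,0,0,0,-0.5,0,0,0,0,0,0,-0.5,0,0,0,0,0,0,-0.5,0,0,0,0,0,0,-0.5,0,0,0,0,0,0,-0.5,0,0,0,0,0,0,-0.5]
}}

```text
time: 22.38
ee_pos: [0.6572, -0.0674, 0.0543]
eef_rot: [-0.025, 1.0, -0.0, 0.0]
ft_force: [-1.5, -1.0, 3.6]
width: 0.0363
grip_force: 20.0
```

Emit:
{"op": "drive_tool", "data": {
  "series": [0,0,0,0,0,-0.4,-0.5,0,0,0,0,0,-0.8,-0.5,0,0,0,0,0,-1.4,-0.5,0,0,0,0,0,-2.0,-0.5,0,0,0,0,0,-2.3,-0.5,0,0,0,0,0,-2.3,-0.5,0,0,0,0,0,-2.3,-0.5]
}}

```text
time: 22.97
ee_pos: [0.6568, -0.067, 0.1452]
eef_rot: [-0.025, 1.0, -0.0, -0.0]
ft_force: [-0.6, 0.6, -1.8]
width: 0.0359
grip_force: 20.0
```

```bash
python3 st.py; python3 -c "
from plan import *
print(disp(-.09,.145,-.001))"
```

```text
TCP in rack 0.0898 0.003
TCP in disp 0.1857 0.2998
z 0.1452 w 0.0359 f [-0.6  0.6 -1.8]
[0.0, -0.01, -0.17, 6.78, -7.62, 0.01]
```

Emit:
{"op": "drive_tool", "data": {
  "series": [0,0,-0.1,0.7,-0.76,0,-0.5,0,0,-0.17,1.36,-1.52,0,-0.5,0,0,-0.17,2,-2.3,0,-0.5,0,0,-0.17,2.7,-3,0,-0.5,0,0,-0.17,3.4,-3.8,0,-0.5,0,0,-0.17,4,-4.6,0,-0.5,0,0,-0.17,4.7,-5.3,0,-0.5,0,0,-0.17,5.4,-6.1,0,-0.5,0,0,-0.17,6.1,-6.9,0,-0.5,0,0,-0.17,6.78,-7.62,0,-0.5]
}}

```text
time: 23.8
ee_pos: [0.3992, -0.3856, 0.1444]
eef_rot: [-0.033, 0.999, 0.0, -0.001]
ft_force: [1.0, -0.2, -1.1]
width: 0.0359
grip_force: 20.0
```

Emit:
{"op": "drive_tool", "data": {
  "series": [0,0,0,0,0,0,-0.5,0,0,0,0,0,0,-0.5,0,0,0,0,0,0,-0.5,0,0,0,0,0,0,-0.5]
}}

```text
time: 24.13
ee_pos: [0.402, -0.3836, 0.145]
eef_rot: [-0.033, 0.999, 0.0, -0.001]
ft_force: [0.0, -0.7, -1.0]
width: 0.0359
grip_force: 20.0
```

```bash
python3 st.py; python3 -c "
from plan import *
print(disp(-.09,.0565,-.001))"
```

```text
TCP in rack -0.1803 -0.3006
TCP in disp -0.0891 0.0004
z 0.145 w 0.0359 f [ 0.  -0.7 -1. ]
[0.01, -0.02, 0.02, 0.02, -0.04, 2.21]
```

Emit:
{"op": "drive_tool", "data": {
  "series": [0,0,0,0.01,-0.02,0.5,-0.5,0,0,0,0.01,-0.02,1.0,-0.5,0,0,0,0.01,-0.02,1.4,-0.5,0,0,0,0.01,-0.02,1.65,-0.5,0,0,0,0.01,-0.02,1.85,-0.5,0,0,0,0.01,-0.02,2.0,-0.5,0,0,0,0.01,-0.02,2.15,-0.5,0,0,0,0.01,-0.02,2.22,-0.5,0,0,0,0.01,-0.02,2.22,-0.5]
}}

```text
time: 24.88
ee_pos: [0.4022, -0.3859, 0.0573]
eef_rot: [-0.033, 0.999, -0.001, 0.001]
ft_force: [6.1, 0.3, -5.4]
width: 0.0355
grip_force: 20.0
```

```bash
python3 st.py
```

```text
TCP in rack -0.1802 -0.303
TCP in disp -0.0891 -0.002
z 0.0573 w 0.0355 f [ 6.1  0.3 -5.4]
```

Emit:
{"op": "drive_tool", "data": {
  "series": [0,0,0,-0.02,0,0.05,-0.5,0,0,0,-0.02,0,0.05,0.2,0,0,0,-0.02,0,0.05,0.2,0,0,0,-0.02,0,0.05,0.2,0,0,0,-0.02,0,0.05,0.2,0,0,0,-0.02,0,0.05,0.2,0,0,0,-0.02,0,-0.7,0.2,0,0,0,-0.02,0,-1.5,0.2,0,0,0,-0.02,0,-2,0.2,0,0,0,-0.02,0,-2,0.2]
}}

```text
time: 25.72
ee_pos: [0.4031, -0.3877, 0.1415]
eef_rot: [-0.032, 0.999, -0.002, 0.002]
ft_force: [0.5, -0.2, 0.3]
width: 0.0522
grip_force: 0.0
```

Emit:
{"op": "drive_tool", "data": {
  "series": [0,0,0,0,0.9,-0.2,0.2,0,0,0,0,1.8,-0.3,0.2,0,0,0,0,2.7,-0.4,0.2,0,0,0,0,3.6,-0.5,0.2,0,0,0,0,4.5,-0.5,0.2,0,0,0,0,5.4,-0.5,0.2,0,0,0,0,6.3,-0.5,0.2,0,0,0,0,7,-0.5,0.2,0,0,0,0,7,-0.5,0.2,0,0,0,0,7,-0.5,0.2]
}}

```text
time: 26.55
ee_pos: [0.3833, -0.1053, 0.1569]
eef_rot: [-0.034, 0.999, -0.0, -0.0]
ft_force: [0.3, -0.0, -0.1]
width: 0.0518
grip_force: 0.0
```

Run:
```python
from plan import *;import cv2
t=camera('top')[:,:,::-1]
for x in(.09,-.09):print(x,[((w2px('top',[*loc(PD,x,y),.044])[0]-(280,100))*3).round() for y in(.0615,-.0615)])
cv2.imwrite('pics/f.png',cv2.resize(t[100:300,280:440],None,fx=3,fy=3,interpolation=cv2.INTER_CUBIC))
```

```text
0.09 [array([221., 296.]), array([418., 280.])]
-0.09 [array([249., 590.]), array([450., 573.])]
```

View pics/f.png

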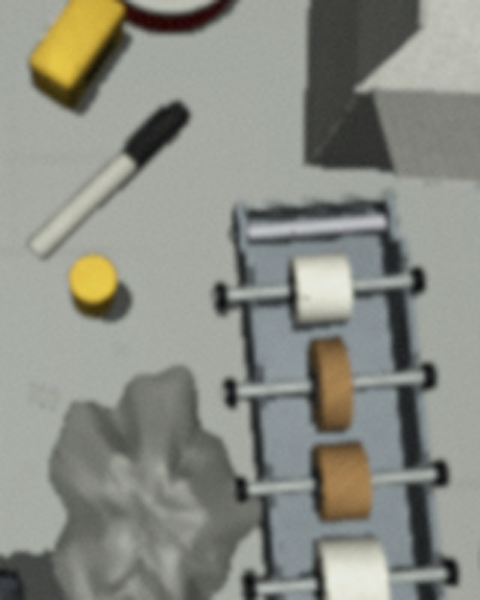

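All four rolls are home: the last one's knobs are at (250,586) and (449,572), as predicted. The glue stick, marker and tape measure haven't moved.

```bash
python3 -c "
from bench import r
print(r.close_job())"
```

```text
the job is handed in; nothing more can be done
None
```

All four rolls are in the dispenser in reverse order, each seen seated in its slots in the camera pictures, with the glue stick, tape measure and marker untouched; the job was handed in at about 27 s, and no verdict came back.

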